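# Slide the tall flask back into its place at the desk screen

### The arm

A 6-joint arm with a two-finger parallel gripper is mounted at the origin on the work surface. World frame = base frame: x ahead of the robot, y to its left, z up, the work surface at z = 0. Lengths are in m, angles in rad, forces in N, time in s.
With the tool pointing down it reaches from about 0.35 to 0.875 m from the base axis. Payload 4.2 kg.
Tool frame: the origin (TCP) lies midway between the tips of the shut fingers; the grasp point (between the pads) lies 19 mm behind it (r.hold_point_z is the z of the grasp point in the tool frame, in m); z points along the fingers, y is the direction in which the jaws open and shut (so a half turn about z gives the same grasp; the last joint's range is limited). The gripper opens to 87 mm and grips with 3 to 60 N. Pads are 19 mm wide; open, the fingers measure 117 mm over their backs; the gripper's body (75 mm by 190 mm) begins 51 mm behind the grasp point.
Start: joints at [-0.999, 0.385, 0.008, 0, -1.194, -0.259], TCP at [0.192, -0.595, 0.223] pointing down, gripper open.
Joint ranges: [-3.14, 3.14], [-1.21, 2.06], [-1.07, 1.41], [-3.16, 2.05], [-2.99, -0.16], [-3.1, 3.1]. Speed limits (rad/s): [2.79, 2.79, 3.14, 3.14, 3.14, 3.14].

### API

Orientations are given as a 3x3 rotation matrix whose columns are the frame's x, y, z axes.
In Python, from plant import monitor, cams, order, r gives the robot as it stands.
- The arm moves only by the shell command python3 -m handwheel 'ROWS' [FORCE]. ROWS is JSON, a list that holds one entry, the list of rows, each a list of 5 numbers: the shift along the tool's x, y, z in m, then the turn about the tool's z in rad, then the opening, from 0 (shut) to 1 (fully open). In form: [[[dx, dy, dz, yaw, jaw], ...]]. A call has 1 to 5 rows; each row is the pose to reach, as a shift and turn from the pose commanded when the call began, along the tool's axes at that moment; what a row does not reach only later rows make up. A row lasts 1/12 s, in which the tool goes at most 41.7 mm and 7.16 degrees, less where a joint would pass 70% of its speed; a pose out of reach is approached as far as the arm can. A call with a gripper value outside its range is refused whole. The fingers move at their own pace and stop on an object; FORCE is the grip in N (left out, the last holds). Time passes only in rows, so rows that repeat a pose let the fingers close. It gives the time, the measured TCP pose, the force and the opening at its end, in the units of the state.
- monitor.get_state(): the state, without advancing time (a new reading comes with each control period).
- cams.get_image(name): name is "scene" or "top" or "wrist"; returns a dict with "frame" (400x640x3 uint8, red, green, blue), "z_map" (400x640 float32, m along the optical axis (not along the pixel's ray), 0 where there is no reading), "K" (3x3 intrinsics, pixels), "k1" (the pictures are not rectified: a ray, as slopes to the right and down, at radius r is drawn at 1 + k1 r^2 times it, then the intrinsics apply), "R" (3x3) and "t" (3): a world point X has camera coordinates R X + t. Camera axes: x right, y down, z forward; pixel columns grow to the right and rows downward; lengths in m; the calibration is good to about 2 mm. A picture is of the moment at which its call begins.
- order.close_job(): hands the job in, once; it reports no verdict.
The state is a dict: "t": time; "joint_pos": joint angles; "qvel": joint speeds; "joint_torque": joint torques, N m; "eef_pos": TCP position; "ee_rot": TCP orientation; "ft_force": force on the tool from outside, world axes, zero at the start; "ft_torque": the same for the moment, N m; "finger_gap": opening from 0.0 (shut) to 1.0 (fully open).
Only numpy, scipy, OpenCV 4.12 (cv2) and the standard library are available. Lean on these libraries where they do the work, as an engineer would, in place of code of your own. Each camera call takes 0.05 s, during which the arm holds its last target. There are 200 camera calls.

### The job

Clear the working space on the desk: push the tall steel flask back across the desk top with the fingers, low down near its foot so that it slides upright without rocking, until it stands against the desk screen in the gap between the tape dispenser and the memo box, touching neither. Do not grip or lift it, and leave the other things where they stand.

Things in the scene. Friction and masses are not known exactly. Their poses are not given: they have to be found in the camera images.
- flask: Vacuum flask standing alone on the open desk: tall slim upright bottle, brushed steel, black cup on top. 70 mm across from 5 to 178 mm up, then narrowing to the cup (63 to 58 mm); 250 mm tall, 0.4 to 0.85 kg. Origin: centre of its underside, z up its axis. Pushed higher than about 60 mm it may tip; its sides are plumb, so lean a wide gripper well back from it to reach low on it with the fingertips
- screen_foot (a point): Foot of the fixed desk screen (low partition on the robot's right, running away from the robot: dark panel in an aluminium frame, slatted glazing above, 620 mm long, 200 mm high, face flat and upright). The point lies on the desk top, midway along the screen, in the plane of the face that looks on the working space. x points into the screen, square to it (before it x is negative); y runs along it, away from the robot; z up
- tape_dispenser: Black desk tape dispenser with a roll of clear tape, standing before the screen with its length along it: 120 mm along its own y, 60 mm along its own x, 58 mm high. Origin: centre of its underside
- memo_box: Black square memo box with a block of white paper, before the screen: 80 by 80 mm, sides along its own x and y, 49 mm high. Origin: centre of its underside. It and the tape dispenser stand either way round; their centres are 216 to 236 mm apart along the screen, 50 mm in front of its face, which leaves a gap of about 116 to 136 mm
- mug: White mug, 80 mm across, 95 mm high, handle on its own +y side, on the open desk to the left. To be left alone. Origin: centre of its underside

How it is judged:
By the outcome, as a careful person would: the job done as asked, in the order asked, and still so for the second after the job is handed in, with the robot touching nothing.
It also fails if it takes over 61 s, if anything falls off the work surface, if the arm or the gripper's body presses on something with over 40 N, if the wrist force passes 120 N, or if a joint passes its speed limit or range.

## Working session

There is one attempt and no reset: what is moved stays moved. The work goes in short steps, Python scripts to look and compute and a shell command to move; the robot and the scene stay as the last step left them, time stands still between calls to the robot, and variables do not carry over. Pictures are saved under pics/ and viewed, about 8 in all and at most 12, crops included, and the job is handed in when it is done.

```bash
ls; mkdir -p pics
cat > h.py <<'E'
import numpy as np, cv2
from plant import monitor, cams, order, r
def grab(n,save=None):
    d=cams.get_image(n)
    if save: cv2.imwrite('pics/'+save,d['frame'][:,:,::-1])
    return d
def cloud(d):
    h,w=d['z_map'].shape
    u,v=np.meshgrid(np.arange(w),np.arange(h))
    p=np.stack([u,v],-1).reshape(-1,1,2).astype(float)
    s=cv2.undistortPoints(p,np.array(d['K'],float),np.array([d['k1'],0,0,0.])).reshape(-1,2)
    z=d['z_map'].reshape(-1,1)
    X=(np.c_[s*z,z]-d['t'])@d['R']
    X[z[:,0]==0]=np.nan
    return X.reshape(h,w,3)
E
python3 - <<'E'
from h import *
s=monitor.get_state(); print({k:np.round(v,3).tolist() for k,v in s.items()})
for n in ['scene','top']:
    d=grab(n,n+'0.png'); np.savez('pics/'+n+'0.npz',**d); print(d['k1'],np.round(-np.array(d['R']).T@d['t'],3))
a=cv2.imread('pics/scene0.png');b=cv2.imread('pics/top0.png')
E
```

```text
pics
{'t': 0.0, 'joint_pos': [-0.999, 0.386, 0.007, -0.001, -1.194, -0.259], 'qvel': [-0.001, 0.0, -0.001, -0.001, -0.0, 0.0], 'joint_torque': [-0.0, -39.066, 18.741, 4.22, 0.011, -0.0], 'eef_pos': [0.192, -0.594, 0.221], 'ee_rot': [[-0.952, -0.308, -0.001], [-0.308, 0.952, 0.002], [0.0, 0.002, -1.0]], 'ft_force': [0.04, -0.436, 0.662], 'ft_torque': [0.025, -0.038, 0.025], 'finger_gap': 0.996}
-0.00719643716895264 [ 1.25  -0.218  0.588]
-0.09502594214415838 [0.501 0.128 0.939]
```

View pics/scene0.png

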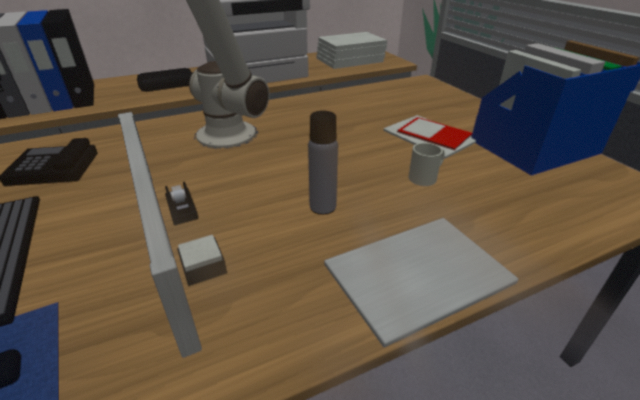

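View pics/top0.png

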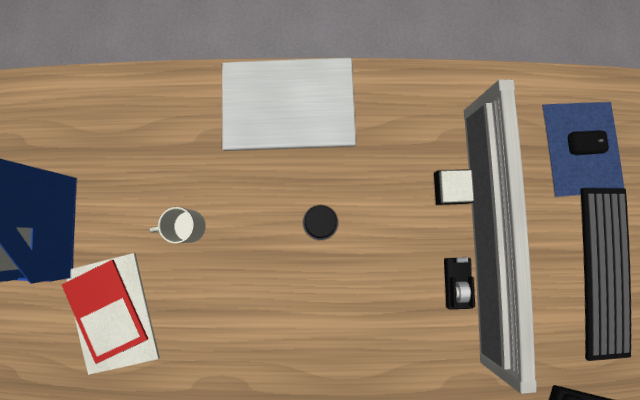

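The scene picture shows the screen at left from (125,115) to (190,350), with the dispenser at (180,200) and memo box at (200,258) in front of it, the flask at (322,165) and the mug at (425,165). In the top picture the flask cup is at (320,222), the dispenser at (459,283), the memo box at (455,187), the mug at (180,225) and the screen face at about x=470-490.

```bash
cat >> h.py <<'E'
def load(n): return dict(np.load('pics/'+n))
def things(ds):
    P=np.concatenate([cloud(d).reshape(-1,3) for d in ds]); return P[~np.isnan(P[:,0])]
def circ(p):
    from scipy.optimize import least_squares
    f=least_squares(lambda q:np.hypot(p[:,0]-q[0],p[:,1]-q[1])-q[2],[*p[:,:2].mean(0),.035],loss='soft_l1',f_scale=.002); return f.x
E
python3 - <<'E'
from h import *
for n in ['top0.npz','scene0.npz']:
    d=load(n);C=cloud(d);P=C.reshape(-1,3);P=P[~np.isnan(P[:,0])]
    print(n,len(P))
    if n[0]=='t':
        for k,(u0,u1,v0,v1) in dict(memo=(425,472,160,212),disp=(435,474,248,318),flask=(290,350,195,250),mug=(140,212,195,250)).items():
            Q=C[v0:v1,u0:u1].reshape(-1,3);Q=Q[~np.isnan(Q[:,0])];Q=Q[Q[:,2]>.012]
            print(k,len(Q),np.percentile(Q,[1,50,99],axis=0).round(3).tolist())
    def box(x0,x1,y0,y1,z0,z1): return P[(P[:,0]>x0)&(P[:,0]<x1)&(P[:,1]>y0)&(P[:,1]<y1)&(P[:,2]>z0)&(P[:,2]<z1)]
    print('table z',np.median(box(.4,.6,-.2,0,-.02,.02)[:,2]))
    B=box(.3,.8,-.05,.15,.03,.17);print('flask body',len(B)); 
    if len(B)>20: print(circ(B))
    B=box(.3,.8,-.05,.2,.235,.27);print('cup',len(B),B.mean(0) if len(B) else '', np.ptp(B,axis=0) if len(B) else '')
    S=box(.2,.9,-.42,-.2,.07,.19)
    if len(S)>20:
        # screen face: linear fit y=a x+b robust on max-y envelope
        for x in np.arange(.2,.9,.08):
            q=S[(S[:,0]>x)&(S[:,0]<x+.08)]; 
            if len(q)>5: print(round(x,2),len(q),np.percentile(q[:,1],[2,50,90,99]).round(4))
E
```

```text
top0.npz 254971
memo 1227 [[0.576, -0.245, 0.014], [0.614, -0.19, 0.049], [0.67, -0.156, 0.054]]
disp 1389 [[0.329, -0.233, 0.014], [0.388, -0.2, 0.029], [0.446, -0.175, 0.059]]
flask 1000 [[0.496, 0.09, 0.179], [0.525, 0.123, 0.251], [0.555, 0.154, 0.254]]
mug 1075 [[0.486, 0.398, 0.013], [0.522, 0.453, 0.068], [0.562, 0.503, 0.098]]
table z 0.0009732663742518572
flask body 0
cup 837 [0.52712222 0.12203977 0.2508117 ] [0.0549753  0.05521284 0.01908252]
0.2 1042 [-0.2752 -0.2624 -0.2603 -0.2592]
0.28 973 [-0.2728 -0.2614 -0.2576 -0.2563]
0.36 976 [-0.27   -0.2583 -0.2547 -0.2531]
0.44 983 [-0.267  -0.2552 -0.2516 -0.2501]
0.52 943 [-0.2636 -0.2525 -0.2484 -0.2471]
0.6 915 [-0.2606 -0.2493 -0.2454 -0.2441]
0.68 902 [-0.2574 -0.2461 -0.2424 -0.2411]
0.76 621 [-0.2549 -0.2411 -0.238  -0.2369]
scene0.npz 254991
table z -0.00041609605325078954
flask body 1419
[0.52902123 0.12306723 0.03458134]
cup 370 [0.53891618 0.11837668 0.2462397 ] [0.058443   0.05714408 0.01612426]
0.2 47 [-0.2655 -0.2615 -0.2606 -0.2603]
0.28 11 [-0.2599 -0.2585 -0.2577 -0.2573]
0.36 13 [-0.2571 -0.2558 -0.2544 -0.2543]
0.44 16 [-0.2545 -0.2526 -0.2515 -0.2512]
0.52 20 [-0.2512 -0.2498 -0.2486 -0.2483]
0.6 24 [-0.2485 -0.2469 -0.2458 -0.2455]
0.68 6 [-0.2457 -0.2451 -0.2448 -0.2447]
0.76 1387 [-0.2714 -0.2552 -0.2415 -0.2386]
```

Run:
```python
from h import *
for n in ['top0.npz','scene0.npz']:
    d=load(n);C=cloud(d)
    cv2.imwrite('pics/z.png',0*d['frame'])
    for uv in ([(470,150),(480,230),(490,330),(505,85),(530,385),(468,110),(483,358)] if n[0]=='t' else [(127,116),(160,262),(190,345),(150,220),(180,330),(182,352)]): print(n,uv,C[uv[1],uv[0]].round(3),[round(x,3) for x in d['z_map'][uv[1]-1:uv[1]+2,uv[0]].tolist()])
```

```text
top0.npz (470, 150) [ 0.705 -0.244  0.022] [0.932, 0.932, 0.932]
top0.npz (480, 230) [ 0.511 -0.252  0.042] [0.894, 0.895, 0.894]
top0.npz (490, 330) [ 0.286 -0.259  0.068] [0.849, 0.849, 0.848]
top0.npz (505, 85) [ 0.8   -0.252  0.201] [0.761, 0.762, 0.764]
top0.npz (530, 385) [ 0.209 -0.281  0.202] [0.71, 0.709, 0.71]
top0.npz (468, 110) [ 0.802 -0.24   0.032] [0.93, 0.93, 0.93]
top0.npz (483, 358) [ 0.21  -0.261  0.026] [0.887, 0.885, 0.888]
scene0.npz (127, 116) [ 0.225 -0.273  0.201] [0.968, 0.959, 0.959]
scene0.npz (160, 262) [ 0.795 -0.258  0.199] [0.546, 0.546, 0.544]
scene0.npz (190, 345) [ 0.815 -0.254  0.025] [0.634, 0.635, 0.635]
scene0.npz (150, 220) [nan nan nan] [0.624, 0.0, 0.622]
scene0.npz (180, 330) [ 0.816 -0.261  0.07 ] [0.604, 0.605, 0.607]
scene0.npz (182, 352) [ 0.815 -0.269  0.016] [0.632, 0.634, 0.636]
```

```bash
python3 -m handwheel '[[[0,0,-0.04,0,1],[0,0,-0.08,0,1],[0,0,-0.12,0,1]]]'
python3 -m handwheel '[[[0.03,-0.025,0,0,1],[0.06,-0.05,0,0,1],[0.09,-0.075,0,0,1],[0.12,-0.1,0,0,1],[0.15,-0.125,0,0,1]]]'
python3 -m handwheel '[[[0.02,-0.03,0,0,1],[0.04,-0.06,0,0,1],[0.06,-0.09,0,0,1],[0.08,-0.12,0,0,1],[0.10,-0.15,0,0,1]]]'
```

```text
t: 0.35
eef_pos: [0.192, -0.5941, 0.343]
ee_rot: [[-0.951, -0.308, -0.002], [-0.308, 0.951, 0.003], [0.001, 0.003, -1.0]]
ft_force: [0.0, -1.0, -0.9]
finger_gap: 1.0
t: 0.77
eef_pos: [0.0871, -0.7607, 0.342]
ee_rot: [[-0.951, -0.308, -0.0], [-0.308, 0.951, 0.001], [-0.0, 0.001, -1.0]]
ft_force: [1.6, -1.6, 1.2]
finger_gap: 0.997
t: 1.18
eef_pos: [0.0416, -0.8864, 0.3128]
ee_rot: [[-0.951, -0.308, -0.003], [-0.308, 0.951, -0.009], [0.005, -0.008, -1.0]]
ft_force: [1.3, -1.8, -5.3]
finger_gap: 1.001
```

```bash
python3 -m handwheel '[[[0.02,-0.03,0,0,1],[0.04,-0.06,0,0,1],[0.06,-0.09,0,0,1],[0.08,-0.12,0,0,1],[0.10,-0.15,0,0,1]]]'
python3 -m handwheel '[[[0.0,0,-0.04,0,1],[0,0,-0.08,0,1],[0,0,-0.12,0,1],[0,0,-0.16,0,1],[0,0,-0.2,0,1]]]'
python3 -c "
from h import *
print(monitor.get_state()['joint_pos'])"
```

```text
t: 1.6
eef_pos: [0.0065, -0.9161, 0.2856]
ee_rot: [[-0.951, -0.308, -0.001], [-0.307, 0.95, -0.057], [0.019, -0.054, -0.998]]
ft_force: [-0.4, -0.3, 0.3]
finger_gap: 1.0
t: 2.02
eef_pos: [0.0068, -0.8515, 0.4125]
ee_rot: [[-0.951, -0.308, -0.002], [-0.307, 0.948, -0.082], [0.028, -0.078, -0.997]]
ft_force: [1.3, 0.2, 0.0]
finger_gap: 0.998
[-1.36711292  0.90201401  1.40722262  0.02093905 -1.99567707  0.11894717]
```

```bash
for i in 1 2 3; do python3 -m handwheel '[[[0.06,-0.19,0,0,1],[0.06,-0.19,0,0,1],[0.06,-0.19,0,0,1],[0.06,-0.19,0,0,1],[0.06,-0.19,0,0,1]]]' | head -3; done
python3 -c "
from h import *
print(monitor.get_state()['joint_pos'])"
```

```text
t: 2.43
eef_pos: [0.007, -0.8955, 0.3536]
ee_rot: [[-0.951, -0.308, -0.005], [-0.306, 0.946, -0.105], [0.037, -0.098, -0.995]]
t: 2.85
eef_pos: [0.0069, -0.9291, 0.3128]
ee_rot: [[-0.951, -0.308, -0.007], [-0.304, 0.942, -0.139], [0.049, -0.13, -0.99]]
t: 3.27
eef_pos: [0.007, -0.9566, 0.2791]
ee_rot: [[-0.951, -0.308, -0.008], [-0.302, 0.938, -0.172], [0.061, -0.161, -0.985]]
[-1.38275851  1.06582309  1.40647335  0.04077164 -1.74295708  0.13508035]
```

```bash
for i in 1 2 3 4; do python3 -m handwheel '[[[0.06,-0.19,-0.15,0,1],[0.06,-0.19,-0.15,0,1],[0.06,-0.19,-0.15,0,1],[0.06,-0.19,-0.15,0,1],[0.06,-0.19,-0.15,0,1]]]' | head -3; done
python3 -c "
from h import *
print(monitor.get_state()['joint_pos'])"
```

```text
t: 3.68
eef_pos: [0.0075, -0.9413, 0.3349]
ee_rot: [[-0.951, -0.308, -0.009], [-0.3, 0.931, -0.209], [0.073, -0.196, -0.978]]
t: 4.1
eef_pos: [0.0083, -0.926, 0.3796]
ee_rot: [[-0.951, -0.309, -0.011], [-0.298, 0.925, -0.238], [0.084, -0.223, -0.971]]
t: 4.52
eef_pos: [0.0091, -0.9093, 0.4231]
ee_rot: [[-0.951, -0.309, -0.013], [-0.295, 0.917, -0.269], [0.095, -0.252, -0.963]]
t: 4.93
eef_pos: [0.01, -0.8918, 0.4639]
ee_rot: [[-0.951, -0.31, -0.014], [-0.291, 0.909, -0.299], [0.105, -0.281, -0.954]]
[-1.35252583  0.86440576  1.40734126  0.08114813 -1.81857151  0.12599335]
```

```bash
for i in 1 2 3 4 5; do python3 -m handwheel '[[[0.06,-0.19,-0.01,0,1],[0.06,-0.19,-0.01,0,1],[0.06,-0.19,-0.01,0,1],[0.06,-0.19,-0.01,0,1],[0.06,-0.19,-0.01,0,1]]]' | sed -n 2,3p; python3 -m handwheel '[[[0.06,-0.19,-0.15,0,1],[0.06,-0.19,-0.15,0,1],[0.06,-0.19,-0.15,0,1],[0.06,-0.19,-0.15,0,1],[0.06,-0.19,-0.15,0,1]]]' | sed -n 2,3p; done
python3 -c "
from h import *
print(monitor.get_state()['joint_pos'])"
```

```text
eef_pos: [0.0102, -0.9224, 0.4354]
ee_rot: [[-0.951, -0.31, -0.016], [-0.288, 0.9, -0.326], [0.116, -0.305, -0.945]]
eef_pos: [0.0112, -0.8982, 0.4882]
ee_rot: [[-0.95, -0.31, -0.017], [-0.284, 0.888, -0.363], [0.128, -0.34, -0.932]]
eef_pos: [0.0115, -0.9267, 0.464]
ee_rot: [[-0.95, -0.311, -0.019], [-0.28, 0.878, -0.388], [0.137, -0.364, -0.921]]
eef_pos: [0.0127, -0.8979, 0.5199]
ee_rot: [[-0.95, -0.312, -0.02], [-0.274, 0.864, -0.423], [0.149, -0.396, -0.906]]
eef_pos: [0.0132, -0.9244, 0.5003]
ee_rot: [[-0.95, -0.313, -0.022], [-0.27, 0.852, -0.448], [0.159, -0.42, -0.894]]
eef_pos: [0.0146, -0.8908, 0.5587]
ee_rot: [[-0.95, -0.313, -0.023], [-0.264, 0.836, -0.482], [0.17, -0.452, -0.876]]
eef_pos: [0.0151, -0.9158, 0.5429]
ee_rot: [[-0.949, -0.314, -0.025], [-0.259, 0.823, -0.506], [0.179, -0.474, -0.862]]
eef_pos: [0.0167, -0.8774, 0.6022]
ee_rot: [[-0.949, -0.314, -0.025], [-0.252, 0.804, -0.539], [0.19, -0.505, -0.842]]
eef_pos: [0.0173, -0.9014, 0.5896]
ee_rot: [[-0.949, -0.316, -0.027], [-0.246, 0.789, -0.562], [0.199, -0.527, -0.826]]
eef_pos: [0.0192, -0.8583, 0.6489]
ee_rot: [[-0.948, -0.316, -0.028], [-0.239, 0.769, -0.593], [0.209, -0.556, -0.804]]
[-1.29600259  0.69148455  1.40773756  0.18987662 -1.67395956  0.11714381]
```

```bash
python3 -m handwheel '[[[0,0,0,-0.125,0.4],[0,0,0,-0.25,0.4],[0,0,0,-0.375,0.4],[0,0,0,-0.5,0.4],[0,0,0,-0.625,0.4]]]' >/dev/null
python3 -m handwheel '[[[0,0,0,-0.125,0.4],[0,0,0,-0.25,0.4],[0,0,0,-0.375,0.4],[0,0,0,-0.5,0.4],[0,0,0,-0.625,0.4]]]'
cat >> h.py <<'E'
def to(*w):
    s=monitor.get_state();R=np.array(s['ee_rot']);p=np.array(s['eef_pos'])
    print('t',s['t'],'p',p.round(4),'q',np.round(s['joint_pos'],2));print('R',R.round(3).tolist())
    for x in w: print(x,'->',(R.T@(np.array(x)-p)).round(4), 'n',np.linalg.norm(np.array(x)-p).round(3))
E
python3 -c "
from h import *
to((.3,-.55,.5),(.55,-.3,.48),(.55,.25,.45))"
```

```text
t: 9.93
eef_pos: [0.0195, -0.8599, 0.6464]
ee_rot: [[0.007, -1.0, -0.028], [-0.806, 0.011, -0.591], [0.592, 0.027, -0.806]]
ft_force: [-1.5, 0.2, -0.4]
finger_gap: 0.415
t 9.9333 p [ 0.0195 -0.8599  0.6464] q [-1.3   0.69  1.41  0.19 -1.67  1.37]
R [[0.007, -1.0, -0.028], [-0.806, 0.011, -0.591], [0.592, 0.027, -0.806]]
(0.3, -0.55, 0.5) -> [-0.3344 -0.281  -0.0731] n 0.443
(0.55, -0.3, 0.48) -> [-0.546  -0.5288 -0.2118] n 0.789
(0.55, 0.25, 0.45) -> [-1.0072 -0.5238 -0.5129] n 1.246
```

```bash
for i in 1 2; do python3 -m handwheel '[[[-0.15,-0.126,-0.033,0,0.4],[-0.15,-0.126,-0.033,0,0.4],[-0.15,-0.126,-0.033,0,0.4],[-0.15,-0.126,-0.033,0,0.4],[-0.15,-0.126,-0.033,0,0.4]]]' |sed -n 2,4p; done
python3 -c "
from h import *
to((.5,-.35,.48),(.55,.0,.45),(.55,.27,.45))"
```

```text
eef_pos: [0.1194, -0.7512, 0.5968]
ee_rot: [[-0.0, -1.0, -0.027], [-0.805, 0.016, -0.592], [0.593, 0.022, -0.805]]
ft_force: [1.4, -0.8, 1.3]
eef_pos: [0.247, -0.612, 0.5316]
ee_rot: [[0.001, -1.0, -0.026], [-0.806, 0.014, -0.591], [0.592, 0.022, -0.806]]
ft_force: [0.3, -0.9, -0.1]
t 10.7667 p [ 0.247  -0.612   0.5316] q [-0.76  0.1   0.04  0.52 -1.13  0.61]
R [[0.001, -1.0, -0.026], [-0.806, 0.014, -0.591], [0.592, 0.022, -0.806]]
(0.5, -0.35, 0.48) -> [-0.2415 -0.2503 -0.12  ] n 0.368
(0.55, 0.0, 0.45) -> [-0.5413 -0.2959 -0.3041] n 0.688
(0.55, 0.27, 0.45) -> [-0.759  -0.292  -0.4638] n 0.936
```

```bash
for i in 1 2; do python3 -m handwheel '[[[-0.12,-0.125,-0.06,0,0.4],[-0.12,-0.125,-0.06,0,0.4],[-0.12,-0.125,-0.06,0,0.4],[-0.12,-0.125,-0.06,0,0.4],[-0.12,-0.125,-0.06,0,0.4]]]' |sed -n 2,3p; done
for i in 1 2 3; do python3 -m handwheel '[[[-0.16,-0.014,-0.11,0,0.4],[-0.16,-0.014,-0.11,0,0.4],[-0.16,-0.014,-0.11,0,0.4],[-0.16,-0.014,-0.11,0,0.4],[-0.16,-0.014,-0.11,0,0.4]]]' |sed -n 2,3p; done
python3 -c "
from h import *
grab('scene','s1.png')
to((.53,.26,.25),(.53,.24,.02))"
```

```text
eef_pos: [0.375, -0.4816, 0.506]
ee_rot: [[0.004, -1.0, -0.025], [-0.807, 0.012, -0.591], [0.591, 0.022, -0.806]]
eef_pos: [0.5021, -0.3511, 0.4799]
ee_rot: [[0.004, -1.0, -0.025], [-0.807, 0.012, -0.59], [0.59, 0.023, -0.807]]
eef_pos: [0.5161, -0.1575, 0.4752]
ee_rot: [[0.001, -1.0, -0.025], [-0.808, 0.014, -0.59], [0.59, 0.021, -0.807]]
eef_pos: [0.533, 0.0367, 0.4687]
ee_rot: [[0.002, -1.0, -0.025], [-0.808, 0.013, -0.589], [0.589, 0.022, -0.808]]
eef_pos: [0.5497, 0.2308, 0.4619]
ee_rot: [[0.003, -1.0, -0.026], [-0.808, 0.013, -0.589], [0.589, 0.023, -0.808]]
t 12.9 p [0.5505 0.2344 0.4598] q [ 0.85  0.47  0.42  0.42 -2.   -0.77]
R [[0.006, -1.0, -0.025], [-0.807, 0.01, -0.59], [0.59, 0.024, -0.807]]
(0.53, 0.26, 0.25) -> [-0.1446  0.0157  0.1547] n 0.212
(0.53, 0.24, 0.02) -> [-0.2642  0.0101  0.3521] n 0.44
```

View pics/s1.png

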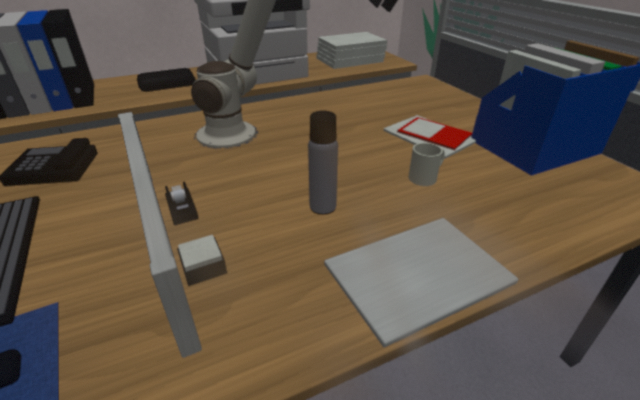

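The scene picture shows flask (322,165), screen and the small things unmoved; the gripper is above the frame, only a dark corner at (385,3).

```bash
for i in 1 2; do python3 -m handwheel '[[[-0.115,0.005,0.164,0,0.4],[-0.115,0.005,0.164,0,0.4],[-0.115,0.005,0.164,0,0.4],[-0.115,0.005,0.164,0,0.4],[-0.115,0.005,0.164,0,0.4]]]' |sed -n 2,4p; done
python3 -c "
from h import *
grab('scene','s2.png')
d=grab('top');C=cloud(d).reshape(-1,3);Q=C[(C[:,2]>.245)&(C[:,2]<.256)&(abs(C[:,0]-.53)<.06)&(abs(C[:,1]-.12)<.05)];print('cup',len(Q),np.median(Q,0),circ(Q))
to((.53,.225,.02),(.53,.185,.02))"
```

```text
eef_pos: [0.5392, 0.2232, 0.26]
ee_rot: [[0.001, -1.0, -0.029], [-0.808, 0.016, -0.589], [0.589, 0.024, -0.807]]
ft_force: [-0.6, -0.5, -0.7]
eef_pos: [0.5298, 0.2195, 0.06]
ee_rot: [[0.001, -1.0, -0.028], [-0.808, 0.016, -0.589], [0.59, 0.024, -0.807]]
ft_force: [0.0, 0.1, -0.0]
cup 829 [0.52783814 0.1214137  0.25097587] [0.52726603 0.1219949  0.02014389]
t 13.8333 p [0.5278 0.2173 0.0578] q [ 0.86  0.67 -0.25  0.4  -1.21 -1.12]
R [[0.005, -0.999, -0.035], [-0.803, 0.017, -0.595], [0.596, 0.031, -0.803]]
(0.53, 0.225, 0.02) -> [-0.0287 -0.0032  0.0257] n 0.039
(0.53, 0.185, 0.02) -> [ 0.0034 -0.0039  0.0495] n 0.05
```

View pics/s2.png

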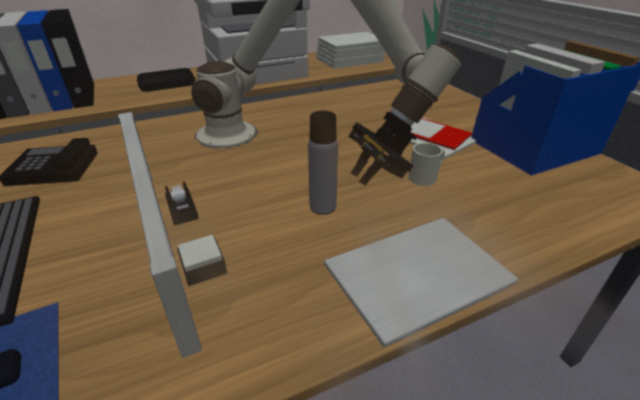

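The gripper is leaned back with its two fingertips at (368,175), between flask (322,165) and mug (425,165), clear of both.

```bash
python3 -m handwheel '[[[-0.01,-0.001,0.016,0,0.4],[-0.02,-0.001,0.032,0,0.4],[-0.02,-0.001,0.032,0,0.4]]]'
python3 -c "
from h import *
to((.53,.195,.02),(.53,.185,.02))"
```

```text
t: 14.08
eef_pos: [0.5303, 0.2166, 0.024]
ee_rot: [[0.001, -1.0, -0.029], [-0.807, 0.016, -0.591], [0.591, 0.024, -0.806]]
ft_force: [-0.4, -0.6, 0.0]
finger_gap: 0.402
t 14.0833 p [0.5303 0.2166 0.024 ] q [ 0.86  0.71 -0.28  0.41 -1.14 -1.15]
R [[0.001, -1.0, -0.029], [-0.807, 0.016, -0.591], [0.591, 0.024, -0.806]]
(0.53, 0.195, 0.02) -> [ 0.015  -0.0002  0.0159] n 0.022
(0.53, 0.185, 0.02) -> [ 0.0231 -0.0003  0.0218] n 0.032
```

```bash
python3 -m handwheel '[[[0.008,0,0.007,0,0.4],[0.016,0,0.014,0,0.4],[0.024,0,0.02,0,0.4],[0.03,0,0.025,0,0.4],[0.036,0,0.03,0,0.4]]]'
for i in 1 2; do python3 -m handwheel '[[[0.005,0,0.0037,0,0.4],[0.01,0,0.0074,0,0.4],[0.015,0.001,0.011,0,0.4],[0.02,0.001,0.0147,0,0.4],[0.025,0.001,0.0184,0,0.4]]]'|sed -n '2p;4p'; done
python3 -c "
from h import *
grab('scene','s3.png')
d=grab('top');C=cloud(d).reshape(-1,3);Q=C[(C[:,2]>.247)&(C[:,2]<.256)&(abs(C[:,0]-.53)<.06)&(abs(C[:,1]-.1)<.06)];print('cup',len(Q),(Q.min(0)+Q.max(0))/2)
to((.525,.08,.022))"
```

```text
t: 14.5
eef_pos: [0.5298, 0.1689, 0.0221]
ee_rot: [[0.0, -1.0, -0.028], [-0.808, 0.016, -0.589], [0.59, 0.022, -0.807]]
ft_force: [-0.7, -0.6, 0.3]
finger_gap: 0.403
eef_pos: [0.5286, 0.1393, 0.0212]
ft_force: [-0.0, 3.5, 1.1]
eef_pos: [0.5265, 0.1074, 0.021]
ft_force: [0.4, 3.0, 2.1]
cup 832 [0.52621722 0.06835648 0.25129368]
t 15.4333 p [0.5258 0.1062 0.021 ] q [ 0.72  0.64 -0.49  0.53 -0.99 -1.15]
R [[0.001, -1.0, -0.03], [-0.806, 0.017, -0.591], [0.592, 0.025, -0.806]]
(0.525, 0.08, 0.022) -> [0.0217 0.0003 0.0147] n 0.026
```

View pics/s3.png

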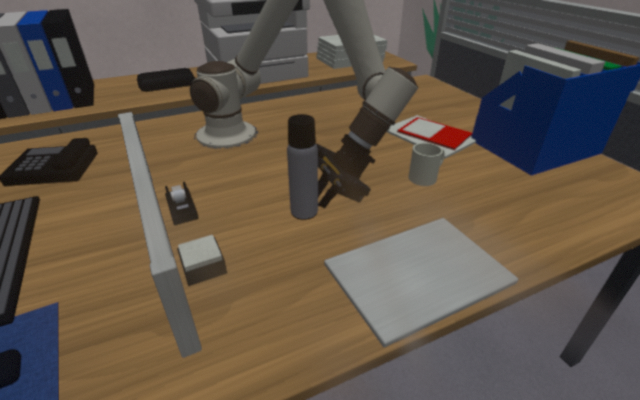

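The flask has slid upright to (303,170), with the fingertips at its foot near (322,195).

```bash
for i in 1 2 3 4 5 6; do python3 -m handwheel '[[[0.005,0,0.0037,0,0.4],[0.01,0,0.0074,0,0.4],[0.015,0.001,0.011,0,0.4],[0.02,0.001,0.0147,0,0.4],[0.025,0.001,0.0184,0,0.4]]]'|sed -n '2p;4p'; done
python3 -c "
from h import *
grab('scene','s4.png')
d=grab('top','t4.png');C=cloud(d).reshape(-1,3);Q=C[(C[:,2]>.247)&(C[:,2]<.256)&(abs(C[:,0]-.52)<.06)&(abs(C[:,1]+.12)<.07)];print('cup',len(Q),(Q.min(0)+Q.max(0))/2, np.ptp(Q,axis=0))
to((.511,-.178,.022))"
```

```text
eef_pos: [0.5248, 0.0761, 0.0208]
ft_force: [0.5, 2.9, 2.0]
eef_pos: [0.5234, 0.0451, 0.0208]
ft_force: [-0.0, 1.9, 0.1]
eef_pos: [0.5219, 0.0142, 0.0208]
ft_force: [-0.7, 1.5, 0.4]
eef_pos: [0.5205, -0.0168, 0.0207]
ft_force: [-0.4, 2.4, 1.1]
eef_pos: [0.519, -0.0479, 0.0207]
ft_force: [0.0, 3.2, 1.8]
eef_pos: [0.5175, -0.0789, 0.0206]
ft_force: [-0.1, 3.7, 1.4]
cup 817 [ 0.51641558 -0.1156974   0.25092815] [0.05726354 0.0568179  0.00754677]
t 18.0333 p [ 0.5167 -0.0797  0.0206] q [ 0.38  0.55 -0.75  0.87 -0.78 -1.18]
R [[0.0, -1.0, -0.031], [-0.807, 0.018, -0.591], [0.591, 0.025, -0.806]]
(0.511, -0.178, 0.022) -> [0.0801 0.004  0.0571] n 0.098
```

View pics/t4.png

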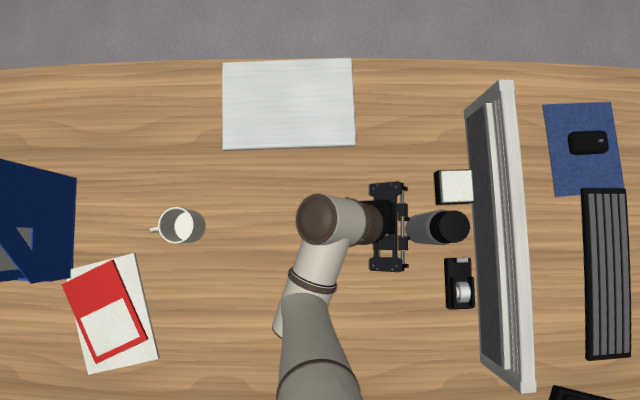

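The top picture shows the upright flask (cup at 450,227) entering the gap between memo box (455,187) and dispenser (459,283), gripper behind at (390,228).

```bash
for i in 1 2; do python3 -m handwheel '[[[0.005,0,0.0037,0,0.4],[0.01,0,0.0074,0,0.4],[0.015,0.001,0.011,0,0.4],[0.02,0.001,0.0147,0,0.4],[0.025,0.001,0.0184,0,0.4]]]'|sed -n '2p;4p'; done
python3 -m handwheel '[[[0.005,0,0.0037,0,0.4],[0.01,0,0.0074,0,0.4],[0.014,0.001,0.0105,0,0.4],[0.018,0.001,0.0135,0,0.4],[0.022,0.001,0.0162,0,0.4]]]'|sed -n '2p;4p'
python3 -c "
from h import *
d=grab('top');C=cloud(d).reshape(-1,3);Q=C[(C[:,2]>.247)&(C[:,2]<.256)&(abs(C[:,0]-.51)<.06)&(abs(C[:,1]+.2)<.06)];print('cup',len(Q),(Q.min(0)+Q.max(0))/2, np.ptp(Q,axis=0))
to((.511,-.181,.022))"
```

```text
eef_pos: [0.5159, -0.1099, 0.0204]
ft_force: [0.9, 3.2, -0.1]
eef_pos: [0.5144, -0.141, 0.0205]
ft_force: [-0.8, 2.4, 1.4]
eef_pos: [0.5131, -0.1681, 0.0204]
ft_force: [-0.3, 2.8, 0.9]
cup 780 [ 0.5130144  -0.20347948  0.25084292] [0.0560759  0.05814296 0.00740477]
t 19.3333 p [ 0.5126 -0.1689  0.0205] q [ 0.16  0.53 -0.82  1.09 -0.71 -1.19]
R [[0.0, -1.0, -0.03], [-0.807, 0.017, -0.591], [0.591, 0.024, -0.806]]
(0.511, -0.181, 0.022) -> [0.0107 0.0014 0.006 ] n 0.012
```

```bash
python3 -m handwheel '[[[0.0016,0,0.0012,0,0.4],[0.0032,0,0.0024,0,0.4],[0.0048,0,0.0036,0,0.4],[0.0064,0,0.0047,0,0.4],[0.008,0,0.0059,0,0.4]]]'|sed -n '2p;4p'
for i in 1 2 3 ; do python3 -m handwheel '[[[0.0008,0,0.0006,0,0.4],[0.0016,0,0.0012,0,0.4]]]'|sed -n '2p;4p'; done
```

```text
eef_pos: [0.5131, -0.1775, 0.0203]
ft_force: [0.1, 3.4, 0.8]
eef_pos: [0.513, -0.1796, 0.0203]
ft_force: [0.4, 3.8, 1.5]
eef_pos: [0.5133, -0.1809, 0.0202]
ft_force: [-2.5, 9.1, 4.5]
eef_pos: [0.5136, -0.1815, 0.0201]
ft_force: [-6.0, 18.4, 9.2]
```

Contact with the screen: the force rose to 18 N. Backing off straight.

```bash
python3 -m handwheel '[[[-0.002,0,-0.0015,0,0.4],[-0.006,0,-0.0045,0,0.4],[-0.016,0,-0.012,0,0.4],[-0.032,0,-0.0235,0,0.4],[-0.056,0,-0.041,0,0.4]]]'|sed -n '2p;4p'
python3 -c "
from h import *
d=grab('top','t5.png');grab('scene','s5.png');C=cloud(d);P=C.reshape(-1,3);Q=P[(P[:,2]>.247)&(P[:,2]<.256)&(abs(P[:,0]-.51)<.06)&(abs(P[:,1]+.2)<.06)];print('cup',len(Q),(Q.min(0)+Q.max(0))/2, np.ptp(Q,axis=0))
a=np.hstack([cv2.resize(cv2.imread('pics/t5.png')[150:330,400:560],None,fx=2.5,fy=2.5,interpolation=2),cv2.resize(cv2.imread('pics/s5.png')[90:270,120:280],None,fx=2.5,fy=2.5,interpolation=2)]);cv2.imwrite('pics/c5.png',a)
P=cloud(cams.get_image('scene')).reshape(-1,3);B=P[(P[:,2]>.02)&(P[:,2]<.17)&(abs(P[:,0]-.53)<.07)&(P[:,1]>-.246)&(P[:,1]<-.165)];print(len(B))
for a,b in((.07,.11),(.13,.17)):
  q=B[(B[:,2]>a)&(B[:,2]<b)];print(a,len(q),circ(q))
to()"
```

```text
eef_pos: [0.512, -0.1159, 0.0202]
ft_force: [1.3, 0.2, 0.5]
cup 767 [ 0.51292787 -0.21617156  0.25075634] [0.05625487 0.05815262 0.00737767]
2094
0.07 491 [ 0.51395398 -0.21620448  0.03485561]
0.13 563 [ 0.51418414 -0.21620621  0.03461977]
t 20.8167 p [ 0.5145 -0.1127  0.0203] q [ 0.31  0.54 -0.79  0.95 -0.75 -1.19]
R [[0.003, -1.0, -0.027], [-0.807, 0.013, -0.591], [0.591, 0.024, -0.806]]
```

View pics/c5.png

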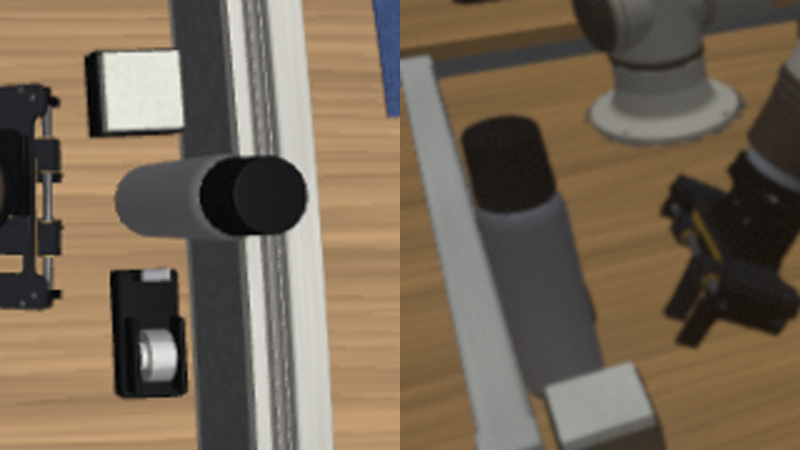

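The crop shows the flask upright against the screen (left panel 250,195), clear of the memo box (135,90) and the dispenser (150,330), with the fingers well back from it.

```bash
python3 -m handwheel '[[[-0.02,0,-0.015,0,0.4],[-0.04,0,-0.03,0,0.4],[-0.04,0,-0.03,0,0.4],[-0.04,0,-0.03,0,0.4],[-0.04,0,-0.03,0,0.4]]]'|sed -n '1,4p'
python3 - <<'E'
from h import *
C=cloud(grab('top'))
for nme,(u0,u1,v0,v1) in dict(memo=(425,476,160,208),disp=(435,478,252,318)).items():
    Q=C[v0:v1,u0:u1].reshape(-1,3);Q=Q[~np.isnan(Q[:,0])]
    s=Q[:,1]+0.2525-.038*(Q[:,0]-.5); Q=Q[(Q[:,2]>.012)&(Q[:,2]<.07)&(s>.008)]
    print(nme,cv2.minAreaRect((Q[:,:2]*1000).astype(np.float32)))
print(np.round(monitor.get_state()['ft_force'],1)); print(order.close_job())
E
```

```text
t: 21.23
eef_pos: [0.5139, -0.0653, 0.0208]
ee_rot: [[0.001, -1.0, -0.03], [-0.806, 0.017, -0.591], [0.591, 0.025, -0.806]]
ft_force: [-0.6, 0.2, -0.6]
memo ((615.2894897460938, -195.4075927734375), (79.24055480957031, 80.82691955566406), 2.1145224571228027)
disp ((387.9146423339844, -204.91079711914062), (119.46267700195312, 60.31128692626953), 0.8263635039329529)
[ 0.2 -0.8  0.6]
the job is handed in; nothing more can be done
None
```

The flask now stands upright against the desk screen, in the gap between the tape dispenser and the memo box. I handed the job in at about 21 s of the 61 s allowed.

- **How it was pushed:** The moves give no direct way to tilt the gripper. I leaned it back about 36° by driving the arm past its reach limit, well away from the desk objects. The fingertips then pushed the flask about 25 mm above the desk. It slid with 2–4 N, and I stopped when the force rose to about 18 N against the screen.
- **Final position:** The flask's centre is at about (0.513, -0.216). That is about 36 mm from the screen face against its 35 mm radius, so it is touching within the 2 mm calibration. Circle fits at two heights agree to within 0.3 mm, so it is upright.
- **Clearances:** There is about 27 mm to the memo box and 30 mm to the dispenser. Both measured within 0.5 mm of where they started.
- **Mug:** It looked unmoved in the later pictures, but I did not measure it again.
- **Robot:** The fingers are about 110 mm clear of the flask and touching nothing. No check failed or disagreed.

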